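Close the filter pot with its coarse-thread plug

ROBOT

A 7-joint arm with a two-finger parallel gripper is mounted at the origin on a cart in front of the work surface, level with it; the furniture and walls round the work are solid. World frame = base frame: x ahead of the robot, y to its left, z up, the work surface at z = 0. Lengths are in mm, angles in rad, forces in N, time in s.
With the tool pointing down it reaches from about 400 to 900 mm from the base axis. Payload 5.5 kg.
Tool frame: the origin (TCP) lies between the finger pads; the fingertips stand manip.tcp_to_tips ahead of it and the grasp point (between the pads) lies 2 mm behind it (manip.tcp_to_tips is the distance from the TCP to the fingertips, in mm); z points along the fingers, y is the line along which they close (so a half turn about z gives the same grasp; the last joint's range is limited). The gripper opens to 85 mm and grips with 20 to 120 N. Pads are 22 mm wide; open, the fingers measure 114 mm over their backs; the gripper's body (76 mm by 85 mm) begins 54 mm behind the grasp point. The pads swing forward as they close: fully open they stand 13 mm farther back than shut.
Start: joints at [-0.841, 0.501, -0.427, 1.55, 0.221, 1.138, -0.21], TCP at [292.485, 580.476, 248.31] pointing down, gripper open.
Joint ranges: [-2.88, 2.88], [-0.31, 2.03], [-1.54, 1.56], [0.2, 2.42], [-1.41, 4.55], [0.19, 2.02], [-2.57, 2.57]. Speed limits (rad/s): [2.57, 2.57, 3.14, 3.14, 3.14, 3.14, 3.14].

INTERFACE

Orientations are given as a rotation vector (axis times angle).
In Python, from bench import manip gives the robot as it stands.
- The arm moves only by the tool send_rows, never from a script. Its argument "targets" is a list of rows, each a list of 7 numbers: the shift along the tool's x, y, z in m, then the turn, a rotation vector about the tool's x, y, z in rad, then the opening, from -1 (shut) to 1 (fully open). In form: [[dx, dy, dz, rx, ry, rz, grip], ...]. A call has exactly 5 rows; each row is the pose to reach, as a shift and turn from the pose commanded when the call began, along the tool's axes at that moment; what a row does not reach only later rows make up. A row lasts 1/8 s, in which the tool goes at most 62.5 mm and 10.7 degrees, less where a joint would pass 70% of its speed; a pose out of reach is approached as far as the arm can. A call with a gripper value outside its range is refused whole. The fingers move at their own pace and stop on an object; "squeeze" is the grip in N (left out, the last holds). Time passes only in rows, so rows that repeat a pose let the fingers close, or fill a call up. It gives the time, the measured TCP pose, the force, the opening and the grip force at its end, in the units of the state.
- manip.get_obs(): the state, without advancing time (a new reading comes with each control period).
- manip.capture(name): name is "side" or "top" or "wrist"; returns the picture (400x640x3 uint8, red, green, blue); there is no depth.
- manip.calibration(name): a dict with "vertical_fov" (degrees; the focal length in pixels is half the picture's height over the tangent of half this angle, whatever the lens; pixels are square), "cx", "cy" (the principal point, pixels), "camera_from_world" (4x4, takes a point from world to camera coordinates). Camera axes: x right, y up, looking along -z (the intrinsics and any distortion apply to the point x, -y, -z); pixel columns grow to the right and rows downward; lengths in mm; the calibration is good to about 2 mm. A picture is of the moment at which its call begins: read the wrist's pose just before it. calibration takes no time and is no camera call; for the wrist camera it gives the pose at the moment of the call.
- manip.close_job(): hands the job in; it is judged then, once.
The state is a dict: "time": time; "joint_pos": joint angles; "dq": joint speeds; "joint_torque": joint torques, N m; "ee_pos": TCP position; "ee_rot": TCP orientation; "ft_force": force on the tool from outside, world axes, zero at the start; "ft_torque": the same for the moment, N m; "finger_gap": opening from 0.0 (shut) to 1.0 (fully open); "grip_force": force on a finger pad.
Only numpy, scipy, OpenCV 4.12 (cv2) and the standard library are available. Lean on these libraries where they do the work, as an engineer would, in place of code of your own. Each camera call takes 0.05 s, during which the arm holds its last target. There are 200 camera calls.

TASK

Close the empty coolant filter pot: take the blue plug from its slanting rest, stand it upright in the mouth of the pot with its wing grip in line with the two red marks, and let go. Then take the wing grip again from straight above, turn it backward (anticlockwise from above) until the plug drops into the start of the thread, and only then screw it forward (clockwise) until it is fully home with its collar down on the rim. Leave the plug released and the things standing around undisturbed.

Things in the scene. Friction and masses are not known exactly. Their poses are not given: they have to be found in the camera images.
- plug: Loose plug, 121 mm long, 0.25 kg, alike after half a turn. Origin: centre of its foot; z up its axis. From the foot: nose widening from 16 to 28 mm diameter in 10 mm, steel shank 28 mm in diameter up to 71 mm, blue collar 60 mm in diameter up to 76 mm, then the wing grip. Centre of mass 64 mm up.
- plug_grip (a point): Middle of the plug's blue wing grip, on the axis, 102 mm above the foot, axes as the plug's. The grip is a flat paddle, 60 mm along x, 20 mm thick along y, from 76 to 121 mm above the foot.
- plug_lug (a point): On the plug's axis at its two brass lugs, 40 mm above the foot. The lugs are 7 mm thick and stick out along +y and -y (across the wing grip) to 24 mm from the axis. The lugs run in the pot's thread.
- pot: Fixed round grey pot, 70 mm outer and 52 mm inner diameter, 78 mm high, foot plate 104 mm in diameter, brass hose barbs along +y and -y. Origin: centre of its underside; z up; x points to one of two red marks, the other is at -x. Deep inside it, clocked differently each time, is a right-hand two-start thread with a 30 mm bore.
- pot_lead (a point): On the pot's axis, 24 mm above its underside: the plug's foot stands here (to 4 mm higher) when it is set in along the marks, upright, lugs on the lead-in of the thread. Turned clockwise from there it only meets a blunt stop. Turned anticlockwise by some 20 to 70 degrees it drops by its own weight if the fingers let it slide.
- pot_start (a point): On the pot's axis, 14 mm above its underside: height of the plug's foot after the drop. Backward travel ends 10 to 25 degrees further on. From the drop, 60 to 86 degrees clockwise draw it down 6 mm more to its end stop. It needs little torque and no push: jaws held about 4 mm wider than the grip turn it like a spanner and let it rise and fall.
- pot_home (a point): On the pot's axis, 8 mm above its underside: height of the plug's foot when it is fully home at the end stop; the collar is then 1 mm above the rim.
- rest: Fixed slanting rest, foot plate 110 x 64 mm, grey trough 43 mm wide. Origin: centre of the underside; z up. The plug lies in it with its axis leaning 30 degrees from vertical towards the rest's +x, foot 35 mm behind the origin (-x), 30 mm up. The flats of the wing grip are then vertical: pinch and lift it from above, then tilt the tool to set it upright.
- carton: Bystander: loose brown carton, 59 x 121 x 36 mm. Origin: centre of its underside.
- tape: Bystander: loose dark tape roll, 58 mm in diameter, 19 mm high. Origin: centre of its underside.
- bottle: Bystander: loose brown dropper bottle with a white cap, 32 mm in diameter, 70 mm high. Origin: centre of its underside.
- laser: Bystander: loose small laser module, 30 x 74 x 28 mm. Origin: centre of its underside.
Mind the look-alikes: they are no part of the job. Of the things that look like the plug, the largest one is meant.

How it is judged:
By the outcome, as a careful person would: the job done as asked, in the order asked, and still so for the second after the job is handed in, with the robot touching nothing.
It also fails if it takes over 72 s, if anything falls off the work surface, if the arm or the gripper's body presses on something with over 40 N, if the wrist force passes 120 N, or if a joint passes its speed limit or range.

## Working session

There is one attempt and no reset: what is moved stays moved. The work goes in short steps, Python scripts to look and compute and a tool call to move; the robot and the scene stay as the last step left them, time stands still between calls to the robot, and variables do not carry over. Pictures are saved under pics/ and viewed, at most 10 in all, crops included, and the job is handed in when it is done.

Besides the shell and the picture viewer there is one more tool, called as name([rows], argument=value, ...), one row to a line, values as JSON. send_rows: Moves the arm, as the interface text tells. Its arguments: {"type":"object","properties":{"targets":{"type":"array","items":{"type":"array","items":{"type":"number"}}},"squeeze":{"type":"number"}},"required":["targets"]}

```bash
ls; mkdir -p pics; python3 - <<'E'
from bench import manip
import cv2, numpy as np
o=manip.get_obs(); print({k:np.round(v,3) for k,v in o.items()}, manip.tcp_to_tips)
for n in("side","top","wrist"):
    c=manip.calibration(n); print(n,{k:(np.round(v,4).tolist() if hasattr(v,'__len__') and not isinstance(v,str) else v) for k,v in c.items()})
    im=manip.capture(n); cv2.imwrite(f"pics/{n}0.png",im[:,:,::-1])
E
```

```text
pics
{'time': np.float64(0.0), 'joint_pos': array([-0.841,  0.502, -0.427,  1.551,  0.221,  1.138, -0.21 ]), 'dq': array([-0.001, -0.002, -0.001, -0.   ,  0.002,  0.002,  0.   ]), 'joint_torque': array([-0.0000e+00, -5.6952e+01, -5.8170e+00, -2.8095e+01,  1.0000e-02,
        1.2000e-02,  0.0000e+00]), 'ee_pos': array([292.291, 579.837, 247.236]), 'ee_rot': array([-7.270e-01, -3.056e+00,  3.000e-03]), 'ft_force': array([0.151, 0.295, 0.25 ]), 'ft_torque': array([ 0.006,  0.014, -0.024]), 'grip_force': np.float64(0.0), 'finger_gap': np.float64(0.998)} 17.0
side {'vertical_fov': 57.14512142094613, 'cx': 316.4543159818931, 'cy': 204.39440299473225, 'camera_from_world': [[0.9881, -0.1534, -0.0111, -535.6605], [0.0856, 0.4884, 0.8684, -166.5433], [-0.1278, -0.859, 0.4957, -836.3098], [0.0, 0.0, 0.0, 1.0]]}
top {'vertical_fov': 55.334348438372885, 'cx': 323.5528870952589, 'cy': 198.3229164459191, 'camera_from_world': [[0.0264, -0.9995, -0.0179, 39.1192], [0.9978, 0.0252, 0.061, -573.2151], [-0.0605, -0.0195, 0.998, -901.7869], [0.0, 0.0, 0.0, 1.0]]}
wrist {'vertical_fov': 66.92479249778285, 'cx': 323.5167506255381, 'cy': 199.11082603409108, 'camera_from_world': [[0.4499, 0.8931, -0.0011, -649.3516], [-0.8546, 0.4302, -0.2908, 38.1719], [-0.2592, 0.1317, 0.9568, -378.6034], [0.0, 0.0, 0.0, 1.0]]}
```

View pics/top0.png

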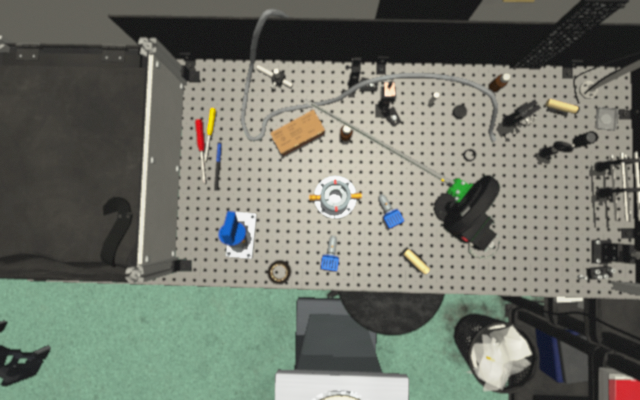

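View pics/side0.png

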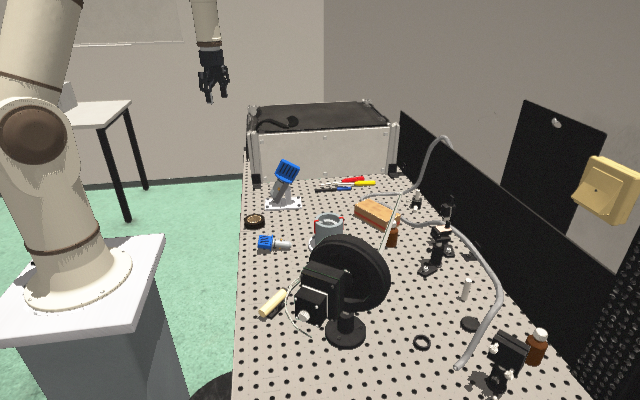

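The top picture shows three blue-headed plugs, at about (233,230), (390,213) and (330,255). The one at (233,230) is the largest and the only one leaning in a white-footed rest. The pot is at (336,197), with barbs left and right and red marks above and below. I'll confirm all this in an enlarged crop.

```bash
python3 - <<'E'
import cv2,numpy as np
t=cv2.imread("pics/top0.png"); s=cv2.imread("pics/side0.png")
a=cv2.resize(t[200:275,205:275],None,fx=5.6,fy=5.6,interpolation=cv2.INTER_CUBIC)[:420,:392]
b=cv2.resize(t[165:230,302:372],None,fx=5.6,fy=5.6,interpolation=cv2.INTER_CUBIC)
c=np.zeros((420,800,3),np.uint8); c[:a.shape[0],:a.shape[1]]=a; c[:b.shape[0],400:400+b.shape[1]]=b[:, :400]
cv2.imwrite("pics/crop1.png",c)
c=cv2.resize(s[145:265,235:355],None,fx=5,fy=5,interpolation=cv2.INTER_CUBIC)
cv2.imwrite("pics/crop2.png",c)
E
```

```text
(no output)
```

View pics/crop1.png

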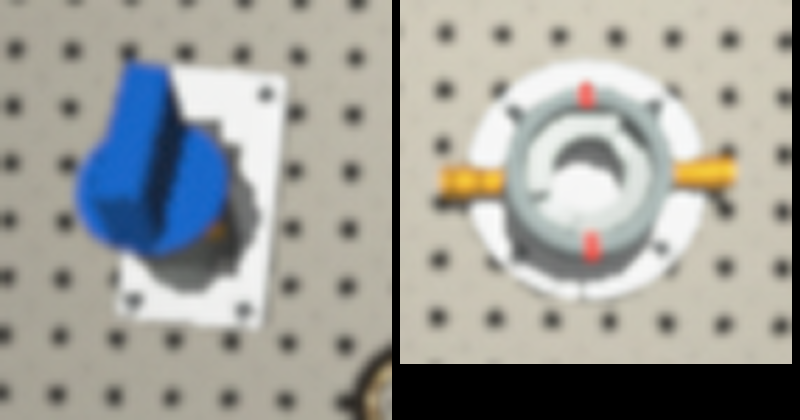

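View pics/crop2.png

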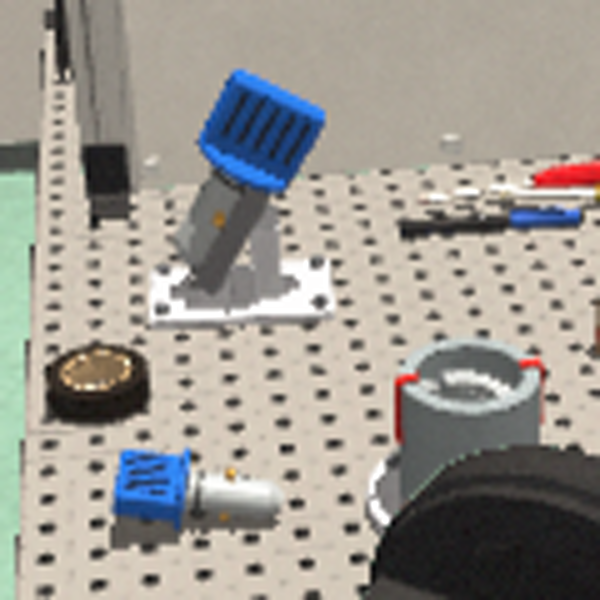

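```bash
cat > h.py <<'E'
from bench import manip
import numpy as np, cv2
from scipy.spatial.transform import Rotation as R
def cal(n):
    c=manip.calibration(n); f=200/np.tan(np.radians(c["vertical_fov"]/2))
    return f,c["cx"],c["cy"],np.array(c["camera_from_world"])
def ray(c,p,z):
    f,cx,cy,T=c; d=np.array([(p[0]-cx)/f,-(p[1]-cy)/f,-1.]); Rm=T[:3,:3]
    o=-Rm.T@T[:3,3]; w=Rm.T@d; return o+w*(z-o[2])/w[2]
def proj(c,P):
    f,cx,cy,T=c; q=(T[:3,:3]@np.atleast_2d(P).T).T+T[:3,3]
    return np.c_[cx+f*q[:,0]/-q[:,2],cy-f*q[:,1]/-q[:,2]]
def tool(yaw,tilt=0):
    """tool pointing down, tool x at world angle yaw (deg); tilt: about world axis y turned by yaw+180"""
    a=np.radians(yaw); X=np.array([np.cos(a),np.sin(a),0]); Z=np.array([0,0,-1.]); Y=np.cross(Z,X)
    return R.from_matrix(np.c_[X,Y,Z])
def rel(pos,rot,o=None):
    "shift (m) and turn from the present pose, in tool axes"
    o=o or manip.get_obs(); r=R.from_rotvec(o["ee_rot"])
    return np.round(r.inv().apply(np.array(pos)-o["ee_pos"])/1000,4), np.round((r.inv()*rot).as_rotvec(),4)
E
python3 - <<'E'
from h import *
c=cal("top")
def px(x,y,x0,y0): return ((x+.5)/5.6-.5+x0,(y+.5)/5.6-.5+y0)
for z in(4,8):
  C=np.array([ray(c,px(*p,205,200),z) for p in((287,78),(263,328),(117,312))]); 
  print("rest",z,C.round(1).tolist(),"centre",((C[0]+C[2])/2).round(1),"yaw",np.degrees(np.arctan2(*(C[0]-C[1])[1::-1])),np.linalg.norm(C[0]-C[1]),np.linalg.norm(C[1]-C[2]))
A=ray(c,px(187,95,302,165),78);B=ray(c,px(192,246,302,165),78); print("pot",(A+B)/2,np.linalg.norm(A-B),np.degrees(np.arctan2(*(A-B)[1::-1])))
A=ray(c,px(42,181,302,165),40);B=ray(c,px(337,173,302,165),40); print("barbs",(A+B)/2,np.degrees(np.arctan2(*(A-B)[1::-1]))-90)
print("plate",ray(c,px(187,180,302,165),6))
# grip top edges midpoints at plug top z
p=px(145,65,205,200); q=px(145,200,205,200)
for s,pp in((1,p),(-1,q)): 
  z=30+np.cos(np.pi/6)*121-s*.5*30; print("grip end",ray(c,pp,z))
E
```

```text
rest 4 [[531.4, 219.0, 4.0], [422.7, 225.4, 4.0], [427.8, 289.4, 4.0]] centre [479.6 254.2   4. ] yaw -3.3762386393677604 108.90439090399023 64.17795623827311
rest 8 [[531.3, 218.2, 8.0], [423.1, 224.6, 8.0], [428.2, 288.3, 8.0]] centre [479.7 253.3   8. ] yaw -3.3762386393677546 108.43680520185063 63.902405413550134
pot [576.52490535  26.18993664  78.        ] 60.919665291892606 3.29384344128525
barbs [576.38222025  25.75332566  40.        ] 3.0003529819396846
plate [577.32705281  26.34875239   6.        ]
grip end [533.08299208 251.0726507  119.78907386]
grip end [482.82951008 241.11168582 149.78907386]
```

The crops confirm it. The large plug leans in its rest: its grip is about 60 mm long, and its top end projects to around (233,212). The small plugs are the decoys. The pot centre is at (576.5, 26) with its marks at about 3°. The rest is at (479.6, 254) with yaw −3.4°. Next I'll move to the pre-grasp, aligned with the plug's axis.

```bash
cat >> h.py <<'E'
YR=-3.4; REST=np.array([479.6,254.,0])
rz=R.from_euler('z',YR,degrees=True); AX=rz.apply([.5,0,.866]); FOOT=REST+rz.apply([-35,0,30])
TILT=R.from_rotvec(rz.apply([0,np.radians(30),0]))*tool(180+YR)
def along(h,axis=AX,foot=FOOT): return foot+axis*h
E
python3 - <<'E'
from h import *
o=manip.get_obs()
print(rel(o["ee_pos"]+[0,0,70],R.from_rotvec(o["ee_rot"])))
print(along(100),"pre",along(210),rel(along(210)+[0,0,20],TILT))
E
```

```text
(array([ 0.    , -0.0001, -0.07  ]), array([0., 0., 0.]))
[494.57359742 253.1104044  116.6       ] pre [549.47678795 249.84855385 211.86      ] (array([-0.3782, -0.1791,  0.0159]), array([ 0.1052,  0.5159, -0.3984]))
```

send_rows([
  [0, 0, -0.06, 0, 0, 0, 1],
  [-0.04, -0.02, -0.08, 0, 0, -0.1, 1],
  [-0.1, -0.045, -0.08, 0.02, 0.12, -0.2, 1],
  [-0.15, -0.07, -0.08, 0.04, 0.25, -0.3, 1],
  [-0.2, -0.095, -0.08, 0.06, 0.35, -0.35, 1],
], squeeze=50)

```text
time: 0.78
ee_pos: [430.4, 403.1, 328.5]
ee_rot: [-0.157, -2.782, -0.034]
ft_force: [1.0, 0.7, 0.2]
finger_gap: 1.002
grip_force: 0.0
```

```bash
python3 - <<'E'
from h import *
o=manip.get_obs(); print(o["time"],o["ee_pos"],o["joint_pos"].round(2),o["ft_force"].round(1)); print(rel(along(210)+[0,0,20],TILT))
E
```

```text
0.775 [430.35585603 403.09382162 328.46503603] [-0.33  0.5  -0.48  1.42 -0.05  1.49  0.68] [1.  0.7 0.2]
(array([-0.1607, -0.1391,  0.0428]), array([ 0.0265,  0.1678, -0.0474]))
```

send_rows([
  [-0.04, -0.035, 0.01, 0.005, 0.04, -0.01, 1],
  [-0.08, -0.07, 0.02, 0.01, 0.08, -0.02, 1],
  [-0.12, -0.105, 0.03, 0.02, 0.13, -0.035, 1],
  [-0.1607, -0.1391, 0.0428, 0.0265, 0.1678, -0.0474, 1],
  [-0.1607, -0.1391, 0.0428, 0.0265, 0.1678, -0.0474, 1],
])

```text
time: 1.4
ee_pos: [550.0, 245.6, 227.1]
ee_rot: [-0.092, -2.614, -0.013]
ft_force: [0.0, 0.2, -0.4]
finger_gap: 0.997
grip_force: 0.0
```

```bash
python3 - <<'E'
from h import *
o=manip.get_obs(); print(o["time"],o["ee_pos"],o["joint_pos"].round(2)); print(rel(along(210)+[0,0,20],TILT))
c=cal("wrist"); im=manip.capture("wrist")[:,:,::-1].copy()
cv2.imwrite("pics/w1raw.png",im)
# overlay model: grip top face & collar
e1=rz.apply([.866,0,-.5]); e2=rz.apply([0,1,0])
for h in(121,):
    P=[along(h)+e1*a*30+e2*b*10 for a,b in((1,1),(1,-1),(-1,-1),(-1,1))]
    q=proj(c,np.array(P)); print(q.round(0).tolist()); cv2.polylines(im,[q.astype(np.int32)],True,(0,255,0),1)
t=np.linspace(0,2*np.pi,60); q=proj(c,np.array([along(76)+30*(e1*np.cos(a)+e2*np.sin(a)) for a in t])); cv2.polylines(im,[q.astype(np.int32)],True,(0,0,255),1)
cv2.imwrite("pics/w1.png",im)
E
```

```text
1.4 [549.95738224 245.55948542 227.10651884] [-0.12  0.76 -0.4   1.28  0.01  1.61  1.02]
(array([ 0.0031,  0.0042, -0.0038]), array([-0.0028, -0.0021, -0.0117]))
[[342.0, 247.0], [317.0, 247.0], [316.0, 176.0], [342.0, 176.0]]
```

View pics/w1.png

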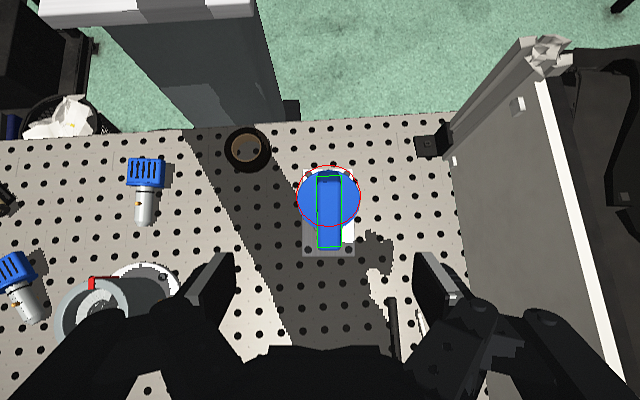

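The overlay matches: the grip's top face lies between (317,176) and (342,247), right where the model puts it. Now for the grasp.

```bash
python3 - <<'E'
from h import *
for h in(160,102): print(rel(along(h),TILT))
E
```

```text
(array([-0.0096,  0.0008,  0.0647]), array([-0.0012, -0.0012, -0.0065]))
(array([-0.0097,  0.0008,  0.1227]), array([-0.0012, -0.0012, -0.0065]))
```

send_rows([
  [-0.0096, 0.0008, 0.025, -0.001, -0.001, -0.0065, 1],
  [-0.0096, 0.0008, 0.055, -0.001, -0.001, -0.0065, 1],
  [-0.0096, 0.0008, 0.085, -0.001, -0.001, -0.0065, 0.5],
  [-0.0097, 0.0008, 0.11, -0.001, -0.001, -0.0065, 0.2],
  [-0.0097, 0.0008, 0.1227, -0.001, -0.001, -0.0065, 0],
])

```text
time: 2.08
ee_pos: [493.3, 257.6, 121.0]
ee_rot: [-0.066, -2.62, -0.022]
ft_force: [0.8, -0.2, -0.3]
finger_gap: 0.498
grip_force: 0.0
```

```bash
python3 - <<'E'
from h import *
o=manip.get_obs(); print(o["time"],o["finger_gap"],o["ft_force"].round(1)); print(rel(along(102),TILT))
E
```

```text
2.075 0.49753352750064855 [ 0.8 -0.2 -0.3]
(array([-0.0034, -0.0044,  0.001 ]), array([-0.0009,  0.0026,  0.0084]))
```

send_rows([
  [0, 0, 0, 0, 0, 0, 0],
  [0, 0, 0, 0, 0, 0, 0],
  [0, 0, 0, 0, 0, 0, 0],
  [0, 0, 0, 0, 0, 0, 0],
  [0, 0, 0, 0, 0, 0, 0],
])

```text
time: 2.7
ee_pos: [495.4, 256.0, 121.1]
ee_rot: [-0.071, -2.621, -0.023]
ft_force: [-0.1, 0.9, 0.2]
finger_gap: 0.498
grip_force: 0.0
```

```bash
python3 - <<'E'
from h import *
o=manip.get_obs(); print(o["time"],o["finger_gap"],o["ft_force"].round(1)); print(rel(along(102),TILT))
E
```

```text
2.7 0.49761413208776756 [-0.1  0.9  0.2]
(array([-0.0016, -0.0029,  0.0023]), array([-0.    ,  0.0039,  0.0055]))
```

Correct by that amount, then close.

send_rows([
  [-0.0016, -0.0029, 0.0023, 0, 0.004, 0.0055, 0],
  [-0.0016, -0.0029, 0.0023, 0, 0.004, 0.0055, -0.4],
  [-0.0016, -0.0029, 0.0023, 0, 0.004, 0.0055, -1],
  [-0.0016, -0.0029, 0.0023, 0, 0.004, 0.0055, -1],
  [-0.0016, -0.0029, 0.0023, 0, 0.004, 0.0055, -1],
], squeeze=50)

```text
time: 3.32
ee_pos: [495.3, 252.9, 118.0]
ee_rot: [-0.077, -2.617, -0.02]
ft_force: [0.9, -0.4, -1.6]
finger_gap: 0.231
grip_force: 49.9
```

```bash
python3 - <<'E'
from h import *
o=manip.get_obs(); print(o["time"],o["finger_gap"],o["grip_force"],o["ft_force"].round(1)); print(rel(along(102),TILT), rel(o["ee_pos"]+[0,0,130],R.from_rotvec(o["ee_rot"])))
E
```

```text
3.325 0.23074503592417167 49.89252269268036 [ 0.9 -0.4 -1.6]
(array([-0.0001,  0.0002, -0.0004]), array([-0.0007, -0.0005,  0.    ])) (array([ 6.510e-02, -1.000e-04, -1.126e-01]), array([0., 0., 0.]))
```

send_rows([
  [0.01, 0, -0.0173, 0, 0, 0, -1],
  [0.025, 0, -0.0433, 0, 0, 0, -1],
  [0.04, 0, -0.0693, 0, 0, 0, -1],
  [0.055, 0, -0.0953, 0, 0, 0, -1],
  [0.0651, 0, -0.1126, 0, 0, 0, -1],
])

```text
time: 3.95
ee_pos: [495.7, 253.8, 250.9]
ee_rot: [-0.076, -2.619, -0.022]
ft_force: [0.7, -0.2, -3.4]
finger_gap: 0.232
grip_force: 49.7
```

```bash
cat >> h.py <<'E'
POT=np.array([576.5,26.,0]); YP=3.1
UP=tool(180+YP)
E
python3 - <<'E'
from h import *
o=manip.get_obs(); print(o["time"],o["finger_gap"],o["joint_pos"].round(2),o["ft_force"].round(1)); print(rel(POT+[0,0,24+102+120],UP))
E
```

```text
3.95 0.23247768316300693 [-0.11  0.65 -0.43  1.42 -0.02  1.56  1.  ] [ 0.7 -0.2 -3.4]
(array([-0.0838, -0.2226, -0.0429]), array([ 0.0308, -0.5209, -0.1099]))
```

send_rows([
  [-0.01, -0.04, -0.01, 0.006, -0.1, -0.02, -1],
  [-0.03, -0.085, -0.02, 0.012, -0.22, -0.045, -1],
  [-0.05, -0.13, -0.03, 0.02, -0.34, -0.07, -1],
  [-0.07, -0.18, -0.038, 0.026, -0.45, -0.09, -1],
  [-0.0838, -0.2226, -0.0429, 0.0308, -0.5209, -0.1099, -1],
])

```text
time: 4.58
ee_pos: [575.7, 23.6, 244.3]
ee_rot: [-0.085, 3.14, -0.003]
ft_force: [1.7, -0.1, -2.8]
finger_gap: 0.227
grip_force: 50.1
```

send_rows([
  [0, 0, 0, 0, 0, 0, -1],
  [0, 0, 0, 0, 0, 0, -1],
  [0, 0, 0, 0, 0, 0, -1],
  [0, 0, 0, 0, 0, 0, -1],
  [0, 0, 0, 0, 0, 0, -1],
])

```text
time: 5.2
ee_pos: [575.9, 26.2, 243.3]
ee_rot: [0.086, -3.137, 0.002]
ft_force: [0.4, 0.2, -2.9]
finger_gap: 0.228
grip_force: 50.3
```

```bash
python3 - <<'E'
from h import *
o=manip.get_obs(); print(o["time"],o["joint_pos"].round(2),o["ee_pos"],o["ft_force"].round(1)); print(rel(POT+[0,0,24+102+120],UP))
ims=[]
r=R.from_rotvec(o["ee_rot"]); a=-r.as_matrix()[:,2]; foot=o["ee_pos"]-102*a
for n in("wrist","side","top"):
    c=cal(n); im=manip.capture(n)[:,:,::-1].copy(); cv2.imwrite(f"pics/p_{n}.png",im)
    t=np.linspace(0,2*np.pi,60); ring=lambda C,rad:np.array([C+[rad*np.cos(s),rad*np.sin(s),0] for s in t])
    k=4; P=POT+[0,0,78]; u=proj(c,P)[0]
    if n=="wrist": print("pot px",u.round(0)); k=2; big=cv2.resize(im,None,fx=k,fy=k)
    else: big=cv2.resize(im,None,fx=k,fy=k,interpolation=cv2.INTER_CUBIC)
    for q,col in((ring(P,35),(0,255,0)),(ring(P,26),(0,255,0)),(ring(foot+[0,0,73],30),(0,0,255)),(ring(foot+[0,0,10],14),(255,0,255)),(P+np.array([[s*np.cos(np.radians(YP)),s*np.sin(np.radians(YP)),0] for s in(26,35)]),(0,255,255))):
        cv2.polylines(big,[((proj(c,q)+.5)*k).astype(np.int32)],False,col,1)
    u=u*k; ims.append(big[int(max(u[1]-300,0)):int(max(u[1]-300,0))+450,int(max(u[0]-200,0)):int(max(u[0]-200,0))+400])
cv2.imwrite("pics/p1.png",np.hstack([ims[0][:450,:400],ims[1][:450,:400]]) if ims[0].shape==ims[1].shape else ims[1])
print([i.shape for i in ims]); cv2.imwrite("pics/p1b.png",ims[0])
E
```

```text
5.2 [ 0.2   0.37 -0.37  1.74  0.15  1.06  1.4 ] [575.91172985  26.2324511  243.30815307] [ 0.4  0.2 -2.9]
(array([-0.0006, -0.0003, -0.0027]), array([-0.0009, -0.0032,  0.001 ]))
pot px [323. 186.]
[(450, 400, 3), (450, 400, 3), (450, 400, 3)]
```

View pics/p1.png

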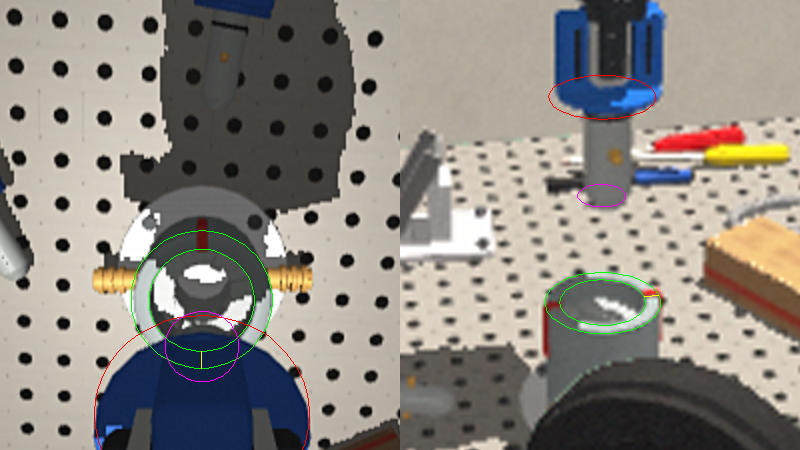

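The side view puts the collar and shank about 1.5 px right of the model, and the wrist view puts the collar edge about 7 px low. So the plug seems to sit a few mm towards +x in the jaws, while the pot overlay fits well. I'll measure that offset.

```bash
python3 - <<'E'
from h import *
from scipy.optimize import least_squares
o=manip.get_obs(); a=-R.from_rotvec(o["ee_rot"]).as_matrix()[:,2]; X=-R.from_rotvec(o["ee_rot"]).as_matrix()[:,0]; Y=np.cross(a,X)
t=np.linspace(0,2*np.pi,90)
def model(c,dx,dz):
    f=o["ee_pos"]-102*a+X*dx+a*dz
    return np.array([f+a*h+30*(X*np.cos(s)+Y*np.sin(s)) for h in(71,76) for s in t])
for n in("side","wrist"):
    im=cv2.imread(f"pics/p_{n}.png"); b,g,r=[im[:,:,i].astype(float) for i in range(3)]
    m=((b>1.6*r)&(b>1.2*g)&(b>50)).astype(np.uint8); c=cal(n)
    q=proj(c,model(c,0,0)); bb=[q[:,0].min(),q[:,0].max(),q[:,1].min(),q[:,1].max()]
    x0,x1,y0,y1=[int(v) for v in(bb[0]-15,bb[1]+15,bb[2]-10,bb[3]+12)]
    s=m[max(y0,0):y1,x0:x1]; yy,xx=np.nonzero(s)
    print(n,"model",np.round(bb,1),"blue x",xx.min()+x0,xx.max()+x0+1,"y",yy.min()+max(y0,0),yy.max()+max(y0,0)+1)
    for d in((3,0),(0,-3)): q2=proj(c,model(c,*d)); print("  d",d,np.round([q2[:,0].min()-bb[0],q2[:,0].max()-bb[1],q2[:,1].min()-bb[2],q2[:,1].max()-bb[3]],2))
E
```

```text
side model [315.1 341.9 161.7 174.7] blue x 317 344 y 151 173
  d (3, 0) [ 1.31  1.29 -0.12 -0.13]
  d (0, -3) [ 0.01 -0.03  1.2   1.25]
wrist model [269.  378.4 192.3 294.5] blue x 270 378 y 201 306
  d (3, 0) [ 0.29 -0.29  5.36  4.46]
  d (0, -3) [ 0.92 -0.94 -1.48 -3.03]
```

```bash
python3 - <<'E'
from h import *
X=np.array([np.cos(np.radians(YP)),np.sin(np.radians(YP)),0])
for f in(60,28): print(f,rel(POT-4.2*X+[0,0,f+98.5],UP))
E
```

```text
60 (array([0.0034, 0.0004, 0.0849]), array([-0.0011, -0.003 ,  0.0001]))
28 (array([0.0033, 0.0004, 0.1169]), array([-0.0011, -0.003 ,  0.0001]))
```

send_rows([
  [0.0034, 0.0004, 0.02, -0.001, -0.003, 0, -1],
  [0.0034, 0.0004, 0.04, -0.001, -0.003, 0, -1],
  [0.0034, 0.0004, 0.06, -0.001, -0.003, 0, -1],
  [0.0034, 0.0004, 0.075, -0.001, -0.003, 0, -1],
  [0.0034, 0.0004, 0.08, -0.001, -0.003, 0, -1],
])

```text
time: 5.98
ee_pos: [571.8, 25.5, 162.4]
ee_rot: [0.085, -3.139, 0.0]
ft_force: [0.4, -0.8, -3.5]
finger_gap: 0.228
grip_force: 50.2
```

send_rows([
  [0, 0, 0, 0, 0, 0, -1],
  [0, 0, 0.005, 0, 0, 0, -1],
  [0, 0, 0.01, 0, 0, 0, -1],
  [0, 0, 0.015, 0, 0, 0, -1],
  [0, 0, 0.02, 0, 0, 0, -1],
])

```text
time: 6.6
ee_pos: [572.3, 25.5, 143.2]
ee_rot: [-0.085, 3.14, -0.0]
ft_force: [-0.5, 0.4, -3.6]
finger_gap: 0.232
grip_force: 50.2
```

```bash
python3 - <<'E'
from h import *
o=manip.get_obs(); print(o["time"],o["ee_pos"].round(1),o["ft_force"].round(1),o["ft_torque"].round(2))
X=np.array([np.cos(np.radians(YP)),np.sin(np.radians(YP)),0])
for f in(34,26): print(f,rel(POT-4.2*X+[0,0,f+98.5],UP))
E
```

```text
6.6 [572.3  25.5 143.2] [-0.5  0.4 -3.6] [-0.03  0.02 -0.04]
34 (array([0.    , 0.0003, 0.0107]), array([-0.0002,  0.0003, -0.0003]))
26 (array([0.    , 0.0003, 0.0187]), array([-0.0002,  0.0003, -0.0003]))
```

send_rows([
  [0, 0.0003, 0.003, 0, 0, 0, -1],
  [0, 0.0003, 0.006, 0, 0, 0, -1],
  [0, 0.0003, 0.009, 0, 0, 0, -1],
  [0, 0.0003, 0.012, 0, 0, 0, -1],
  [0, 0.0003, 0.014, 0, 0, 0, -1],
])

```text
time: 7.22
ee_pos: [572.3, 25.8, 129.3]
ee_rot: [-0.085, 3.14, -0.0]
ft_force: [0.6, 0.1, -2.9]
finger_gap: 0.228
grip_force: 50.3
```

```bash
python3 - <<'E'
from h import *
o=manip.get_obs(); print(o["time"],o["ee_pos"].round(1),o["ft_force"].round(1),o["ft_torque"].round(2))
E
```

```text
7.225 [572.3  25.8 129.3] [ 0.6  0.1 -2.9] [0.01 0.03 0.02]
```

send_rows([
  [0, 0, 0.001, 0, 0, 0, -1],
  [0, 0, 0.002, 0, 0, 0, -1],
  [0, 0, 0.003, 0, 0, 0, -1],
  [0, 0, 0.004, 0, 0, 0, -1],
  [0, 0, 0.004, 0, 0, 0, -1],
])

```text
time: 7.85
ee_pos: [572.5, 25.8, 126.1]
ee_rot: [-0.085, 3.14, -0.001]
ft_force: [-1.9, 0.2, 4.5]
finger_gap: 0.228
grip_force: 51.3
```

send_rows([
  [0, 0, 0.0005, 0, 0, 0, -1],
  [0, 0, 0.001, 0, 0, 0, -1],
  [0, 0, 0.0015, 0, 0, 0, -1],
  [0, 0, 0.002, 0, 0, 0, -1],
  [0, 0, 0.002, 0, 0, 0, -1],
])

```text
time: 8.48
ee_pos: [572.7, 25.8, 125.9]
ee_rot: [-0.084, 3.139, -0.002]
ft_force: [-7.7, 0.6, 17.9]
finger_gap: 0.225
grip_force: 53.3
```

send_rows([
  [0.0005, 0, -0.001, 0, 0, 0, -1],
  [0.0005, 0, -0.002, 0, 0, 0, -1],
  [0.0005, 0, -0.002, 0, 0, 0, -0.45],
  [0.0005, 0, -0.002, 0, 0, 0, -0.3],
  [0.0005, 0, -0.002, 0, 0, 0, 0],
])

```text
time: 9.1
ee_pos: [571.8, 25.8, 125.2]
ee_rot: [-0.085, 3.14, -0.0]
ft_force: [1.0, -0.5, -0.2]
finger_gap: 0.498
grip_force: 0.0
```

send_rows([
  [0, 0, -0.02, 0, 0, 0, 0.3],
  [0, 0, -0.05, 0, 0, 0, 0.5],
  [0, 0, -0.08, 0, 0, 0, 0.5],
  [0, 0, -0.08, 0, 0, 0, 0.5],
  [0, 0, -0.08, 0, 0, 0, 0.5],
])

```text
time: 9.72
ee_pos: [571.4, 25.6, 204.8]
ee_rot: [0.084, -3.14, 0.001]
ft_force: [-0.1, -0.3, 0.1]
finger_gap: 0.749
grip_force: 0.0
```

```bash
python3 - <<'E'
from h import *
o=manip.get_obs(); print(o["time"],o["ee_pos"].round(1),o["ft_force"].round(1))
t=np.linspace(0,2*np.pi,60); ims=[]
for n in("wrist","side"):
    c=cal(n); im=manip.capture(n)[:,:,::-1].copy(); cv2.imwrite(f"pics/q_{n}.png",im); k=2 if n=="wrist" else 4
    big=cv2.resize(im,None,fx=k,fy=k,interpolation=cv2.INTER_CUBIC); X=np.array([np.cos(np.radians(YP)),np.sin(np.radians(YP)),0]);Y=np.array([-X[1],X[0],0]);P=POT+[0,0,25.5]
    L=[np.array([P+[30*np.cos(s),30*np.sin(s),76] for s in t]),np.array([P+X*i*30+Y*j*10+[0,0,121] for i,j in((1,1),(1,-1),(-1,-1),(-1,1),(1,1))])]
    for q,col in zip(L,((0,0,255),(0,255,0))): cv2.polylines(big,[((proj(c,q)+.5)*k).astype(np.int32)],False,col,1)
    u=(proj(c,P+[0,0,90])[0]*k).astype(int); ims.append(big[max(u[1]-220,0):max(u[1]-220,0)+440,u[0]-200:u[0]+200])
cv2.imwrite("pics/q1.png",np.hstack(ims))
E
```

```text
9.725 [571.4  25.6 204.8] [-0.1 -0.3  0.1]
```

View pics/q1.png

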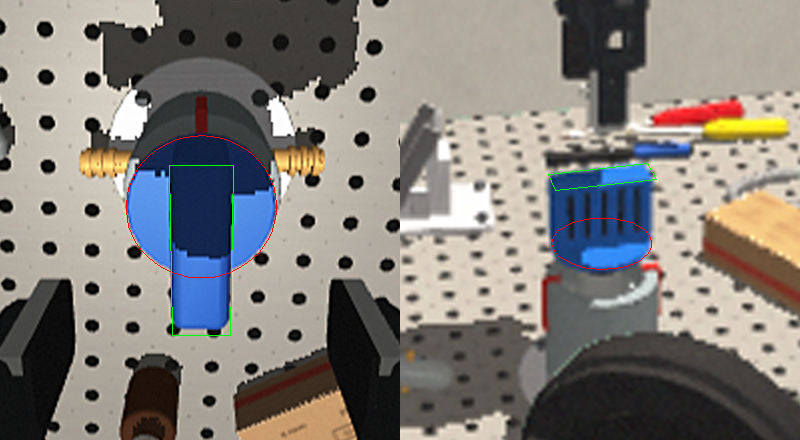

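The plug now stands upright in the pot: its grip lies along the marks and the overlay fits with the foot at about 25 mm. Joint 7 is at 1.40, and turning anticlockwise raises it towards its limit. I'll turn the free hand half round first, clockwise, to get the range.

send_rows([
  [0, 0, -0.01, 0, 0, 0.18, 0.5],
  [0, 0, -0.01, 0, 0, 0.36, 0.5],
  [0, 0, -0.01, 0, 0, 0.54, 0.5],
  [0, 0, -0.01, 0, 0, 0.72, 0.5],
  [0, 0, -0.01, 0, 0, 0.9, 0.5],
])

```text
time: 10.45
ee_pos: [571.1, 25.7, 214.1]
ee_rot: [-1.298, -2.859, 0.002]
ft_force: [0.2, -0.5, -0.0]
finger_gap: 0.754
grip_force: 0.0
```

send_rows([
  [0, 0, 0, 0, 0, 0.18, 0.5],
  [0, 0, 0, 0, 0, 0.36, 0.5],
  [0, 0, 0, 0, 0, 0.54, 0.5],
  [0, 0, 0, 0, 0, 0.72, 0.5],
  [0, 0, 0, 0, 0, 0.9, 0.5],
])

```text
time: 11.08
ee_pos: [571.1, 25.7, 214.1]
ee_rot: [-2.413, -2.011, 0.003]
ft_force: [0.4, 0.3, -0.7]
finger_gap: 0.748
grip_force: 0.0
```

send_rows([
  [0, 0, 0, 0, 0, 0.18, 0.5],
  [0, 0, 0, 0, 0, 0.36, 0.5],
  [0, 0, 0, 0, 0, 0.54, 0.5],
  [0, 0, 0, 0, 0, 0.72, 0.5],
  [0, 0, 0, 0, 0, 0.9, 0.5],
])

```text
time: 11.7
ee_pos: [571.0, 25.7, 214.1]
ee_rot: [3.048, 0.761, -0.003]
ft_force: [0.0, 0.5, -0.4]
finger_gap: 0.748
grip_force: 0.0
```

send_rows([
  [0, 0, 0, 0, 0, 0.18, 0.5],
  [0, 0, 0, 0, 0, 0.36, 0.5],
  [0, 0, 0, 0, 0, 0.44, 0.3],
  [0, 0, 0, 0, 0, 0.44, 0.2],
  [0, 0, 0, 0, 0, 0.44, 0.2],
])

```text
time: 12.32
ee_pos: [571.4, 25.8, 214.8]
ee_rot: [3.14, 0.09, -0.001]
ft_force: [-0.8, -0.3, -0.4]
finger_gap: 0.597
grip_force: 0.0
```

```bash
python3 - <<'E'
from h import *
o=manip.get_obs(); print(o["time"],o["ee_pos"].round(1),o["joint_pos"].round(2))
print(rel(POT+[0,0,128],tool(YP)))
E
```

```text
12.325 [571.4  25.8 214.8] [-0.27  0.37  0.23  1.8  -0.1   0.98 -1.52]
(array([0.0051, 0.    , 0.0868]), array([0.0005, 0.0009, 0.0031]))
```

send_rows([
  [0.0051, 0, 0.03, 0, 0.001, 0.003, 0.2],
  [0.0051, 0, 0.06, 0, 0.001, 0.003, 0.1],
  [0.0051, 0, 0.08, 0, 0.001, 0.003, 0],
  [0.0051, 0, 0.0868, 0, 0.001, 0.003, -0.43],
  [0.0051, 0, 0.0868, 0, 0.001, 0.003, -0.43],
], squeeze=25)

```text
time: 12.95
ee_pos: [576.9, 25.9, 128.5]
ee_rot: [3.14, 0.083, 0.001]
ft_force: [0.5, -0.1, -0.1]
finger_gap: 0.288
grip_force: 0.0
```

send_rows([
  [0, 0, 0, 0, 0, 0, -0.43],
  [0, 0, 0, 0, 0, -0.05, -0.43],
  [0, 0, 0, 0, 0, -0.1, -0.43],
  [0, 0, 0, 0, 0, -0.17, -0.43],
  [0, 0, 0, 0, 0, -0.24, -0.43],
])

```text
time: 13.58
ee_pos: [577.8, 26.1, 129.9]
ee_rot: [3.107, 0.461, 0.005]
ft_force: [0.1, -0.2, -0.4]
finger_gap: 0.285
grip_force: 1.1
```

```bash
python3 - <<'E'
from h import *
o=manip.get_obs(); print(o["time"],o["ee_pos"].round(1),o["joint_pos"].round(2),o["finger_gap"],o["grip_force"],o["ft_force"].round(1),o["ft_torque"].round(2))
print(rel(POT+[0,0,128],tool(YP)))
E
```

```text
13.575 [577.8  26.1 129.9] [-0.21  0.48  0.15  1.85 -0.1   0.81 -1.29] 0.2845108079228395 1.1278471659170464 [ 0.1 -0.2 -0.4] [ 0.01 -0.02 -0.01]
(array([-0.0013, -0.0003,  0.0019]), array([ 0.0005, -0.0035,  0.2407]))
```

```bash
cat >> h.py <<'E'
def foot(im=None):
    "foot height of the plug at the pot from the blue collar's lower edge, side camera (RGB)"
    im=manip.capture("side") if im is None else im
    c=cal("side"); u=proj(c,POT+[0,0,98])[0].astype(int); w=im[u[1]-30:u[1]+30,u[0]-3:u[0]+4].astype(float)
    r,g,b=w[...,0],w[...,1],w[...,2]; m=np.clip((b-r-20)/60,0,1)
    rows=u[1]-30+np.array([np.nonzero(m[:,j]>.5)[0].max()+1 for j in range(7)]); y=rows.mean()
    t=np.linspace(0,2*np.pi,90)
    hs=np.arange(0,40,.5); ys=[max(q[1] for q in proj(c,np.array([POT+[30*np.cos(s),30*np.sin(s),h+71] for s in t]))) for h in hs]
    return np.interp(-y,-np.array(ys),hs)
def st():
    o=manip.get_obs(); m=R.from_rotvec(o["ee_rot"]).as_matrix(); y=np.degrees(np.arctan2(m[1,0],m[0,0]))
    print("t",round(float(o["time"]),2),"z",o["ee_pos"].round(1),"yaw",round(y,1),"q7",round(float(o["joint_pos"][6]),2),"grip",round(float(o["grip_force"]),1),"F",o["ft_force"].round(1),"T",o["ft_torque"].round(2),"foot",round(float(foot()),1))
E
python3 - <<'E'
from h import *
print(foot(cv2.imread("pics/q_side.png")[:,:,::-1])); st()
E
```

```text
27.213876924948387
t 13.57 z [577.8  26.1 129.9] yaw 16.9 q7 -1.29 grip 1.1 F [ 0.1 -0.2 -0.4] T [ 0.01 -0.02 -0.01] foot 27.2
```

send_rows([
  [-0.0013, 0, 0.0015, 0, 0, -0.08, -0.43],
  [-0.0013, 0, 0.0015, 0, 0, -0.16, -0.43],
  [-0.0013, 0, 0.0015, 0, 0, -0.24, -0.43],
  [-0.0013, 0, 0.0015, 0, 0, -0.3, -0.43],
  [-0.0013, 0, 0.0015, 0, 0, -0.3, -0.43],
])

```text
time: 14.25
ee_pos: [576.8, 26.2, 128.8]
ee_rot: [3.005, 0.916, 0.007]
ft_force: [-0.2, 1.2, 2.0]
finger_gap: 0.285
grip_force: 1.3
```

```bash
python3 - <<'E'
from h import *
st()
E
```

```text
t 14.25 z [576.8  26.2 128.8] yaw 33.9 q7 -1.03 grip 1.3 F [-0.2  1.2  2. ] T [ 0.18  0.09 -0.05] foot 27.2
```

send_rows([
  [0, 0, 0, 0, 0, -0.08, -0.43],
  [0, 0, 0, 0, 0, -0.14, -0.43],
  [0, 0, 0, 0, 0, -0.2, -0.43],
  [0, 0, 0, 0, 0, -0.2, -0.43],
  [0, 0, 0, 0, 0, -0.2, -0.43],
])

```text
time: 14.92
ee_pos: [575.7, 25.5, 127.2]
ee_rot: [2.898, 1.21, 0.002]
ft_force: [-0.0, -0.9, 0.4]
finger_gap: 0.281
grip_force: 0.0
```

```bash
python3 - <<'E'
from h import *
st()
E
```

```text
t 14.93 z [575.7  25.5 127.2] yaw 45.3 q7 -0.85 grip 0.0 F [-0.  -0.9  0.4] T [ 0.01 -0.01  0.  ] foot 13.3
```

send_rows([
  [0, 0, 0, 0, 0, -0.08, -0.43],
  [0, 0, 0, 0, 0, -0.14, -0.43],
  [0, 0, 0, 0, 0, -0.18, -0.43],
  [0, 0, 0, 0, 0, -0.18, -0.43],
  [0, 0, 0, 0, 0, -0.18, -0.43],
])

```text
time: 15.6
ee_pos: [575.8, 25.5, 127.2]
ee_rot: [2.778, 1.466, 0.002]
ft_force: [1.0, -1.1, -0.0]
finger_gap: 0.287
grip_force: 0.6
```

```bash
python3 - <<'E'
from h import *
st()
E
```

```text
t 15.6 z [575.8  25.5 127.2] yaw 55.7 q7 -0.7 grip 0.6 F [ 1.  -1.1 -0. ] T [-0.12 -0.09 -0.04] foot 13.3
```

It dropped into the start: the foot reads 13.3 mm, down from 27.2. Now I'll follow it down and screw clockwise.

send_rows([
  [0, 0, 0.005, 0, 0, 0, -0.43],
  [0, 0, 0.01, 0, 0, 0.05, -0.43],
  [0, 0, 0.013, 0, 0, 0.15, -0.43],
  [0, 0, 0.013, 0, 0, 0.25, -0.43],
  [0, 0, 0.013, 0, 0, 0.35, -0.43],
])

```text
time: 16.27
ee_pos: [575.4, 25.8, 113.7]
ee_rot: [2.992, 0.957, 0.001]
ft_force: [-0.2, -0.1, 0.4]
finger_gap: 0.287
grip_force: 0.3
```

send_rows([
  [0, 0, 0, 0, 0, 0.1, -0.43],
  [0, 0, 0, 0, 0, 0.2, -0.43],
  [0, 0, 0, 0, 0, 0.3, -0.43],
  [0, 0, 0, 0, 0, 0.4, -0.43],
  [0, 0, 0, 0, 0, 0.5, -0.43],
])

```text
time: 16.9
ee_pos: [575.5, 25.9, 113.8]
ee_rot: [3.136, 0.187, 0.001]
ft_force: [0.3, -0.7, 0.3]
finger_gap: 0.289
grip_force: 1.5
```

```bash
python3 - <<'E'
from h import *
st(); print(rel(POT+[0,0,114],tool(5)))
E
```

```text
t 16.9 z [575.5  25.9 113.8] yaw 6.8 q7 -1.43 grip 1.5 F [ 0.3 -0.7  0.3] T [-0.17 -0.07  0.07] foot 13.7
(array([ 0.001 , -0.    , -0.0002]), array([ 0.0003, -0.0009,  0.0282]))
```

send_rows([
  [0.001, 0, 0, 0, 0, 0.1, -0.43],
  [0.001, 0, 0, 0, 0, 0.2, -0.43],
  [0.001, 0, 0, 0, 0, 0.3, -0.43],
  [0.001, 0, 0, 0, 0, 0.4, -0.43],
  [0.001, 0, 0, 0, 0, 0.5, -0.43],
])

```text
time: 17.58
ee_pos: [576.4, 26.1, 113.7]
ee_rot: [-3.085, 0.592, -0.001]
ft_force: [-1.3, -0.8, 0.4]
finger_gap: 0.286
grip_force: 0.0
```

```bash
python3 - <<'E'
from h import *
st(); print(rel(POT+[0,0,114],tool(-25)), manip.get_obs()["joint_pos"].round(2))
E
```

```text
t 17.57 z [576.4  26.1 113.7] yaw -21.7 q7 -1.86 grip 0.0 F [-1.3 -0.8  0.4] T [ 0.   -0.   -0.05] foot 10.5
(array([ 0.0002,  0.0001, -0.0002]), array([-0.0002, -0.0006,  0.0534])) [-0.34  0.52  0.32  1.86 -0.22  0.79 -1.86]
```

send_rows([
  [0, 0, 0, 0, 0, 0.08, -0.43],
  [0, 0, 0, 0, 0, 0.16, -0.43],
  [0, 0, 0, 0, 0, 0.24, -0.43],
  [0, 0, 0, 0, 0, 0.32, -0.43],
  [0, 0, 0, 0, 0, 0.38, -0.43],
])

```text
time: 18.25
ee_pos: [576.4, 26.3, 113.9]
ee_rot: [-2.92, 1.159, -0.001]
ft_force: [0.5, -0.3, 0.4]
finger_gap: 0.284
grip_force: 11.0
```

```bash
python3 - <<'E'
from h import *
st(); print(rel(POT+[0,0,114],tool(-45)), manip.get_obs()["joint_pos"].round(2))
E
```

```text
t 18.25 z [576.4  26.3 113.9] yaw -43.3 q7 -2.18 grip 11.0 F [ 0.5 -0.3  0.4] T [-0.03 -0.05  0.48] foot 10.5
(array([ 0.0003,  0.0001, -0.0001]), array([-0.0003, -0.0006,  0.0277])) [-0.41  0.53  0.41  1.87 -0.29  0.8  -2.18]
```

send_rows([
  [0, 0, 0, 0, 0, 0.03, -0.43],
  [0, 0, 0, 0, 0, 0.06, -0.43],
  [0, 0, 0, 0, 0, 0.09, -0.43],
  [0, 0, 0, 0, 0, 0.12, -0.43],
  [0, 0, 0, 0, 0, 0.12, -0.43],
])

```text
time: 18.92
ee_pos: [576.8, 25.9, 114.0]
ee_rot: [-2.845, 1.333, -0.002]
ft_force: [0.3, 0.2, -2.8]
finger_gap: 0.285
grip_force: 53.9
```

```bash
python3 - <<'E'
from h import *
st()
im=manip.capture("side")[:,:,::-1]; c=cal("side"); u=proj(c,POT+[0,0,85])[0].astype(int)
big=cv2.resize(im[u[1]-30:u[1]+30,u[0]-40:u[0]+40],None,fx=8,fy=8,interpolation=cv2.INTER_CUBIC)
t=np.linspace(0,2*np.pi,90)
for h,col in((79,(0,0,255)),(84,(0,0,255))):
    q=proj(c,np.array([POT+[30*np.cos(s),30*np.sin(s),h] for s in t])); cv2.polylines(big,[((q-u+[40,30]+.5)*8).astype(np.int32)],True,col,1)
cv2.imwrite("pics/home.png",big)
E
```

```text
t 18.93 z [576.8  25.9 114. ] yaw -50.2 q7 -2.28 grip 53.9 F [ 0.3  0.2 -2.8] T [ 0.01 -0.29  1.68] foot 10.5
```

View pics/home.png

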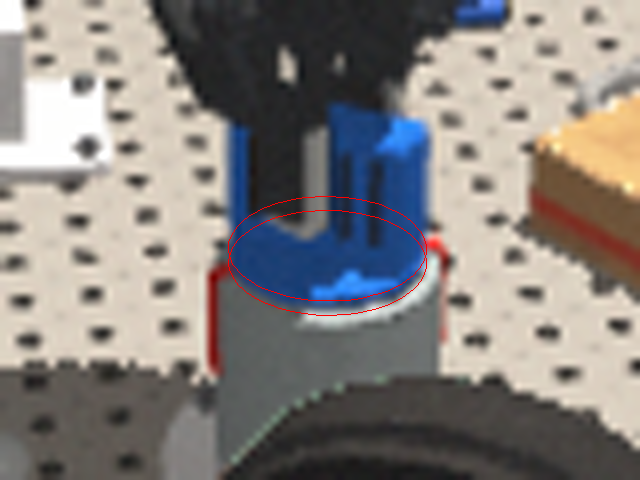

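It hit a hard stop (1.7 N m), and the collar at (325,255) in the crop is seated on the rim. I'll ease the jaws back within their slack, open them and lift off.

send_rows([
  [0, 0, 0, 0, 0, -0.1, -0.43],
  [0, 0, 0, 0, 0, -0.22, -0.4],
  [0, 0, 0, 0, 0, -0.22, -0.1],
  [0, 0, 0, 0, 0, -0.22, 0.1],
  [0, 0, 0, 0, 0, -0.22, 0.1],
])

```text
time: 19.65
ee_pos: [576.7, 25.6, 114.2]
ee_rot: [-2.972, 1.018, -0.002]
ft_force: [-0.7, 0.4, 0.0]
finger_gap: 0.553
grip_force: 0.0
```

send_rows([
  [0, 0, -0.02, 0, 0, 0, 0.1],
  [0, 0, -0.06, 0, 0, 0, 0.1],
  [0, 0, -0.11, 0, 0, 0, 0.1],
  [0, 0, -0.15, 0, 0, 0, 0.1],
  [0, 0, -0.15, 0, 0, 0, 0.1],
])

```text
time: 20.27
ee_pos: [578.8, 25.8, 268.1]
ee_rot: [-2.969, 1.015, -0.012]
ft_force: [0.3, 0.5, -1.1]
finger_gap: 0.549
grip_force: 0.0
```

```bash
python3 - <<'E'
from h import *
st()
ims=[]
for n,h in(("wrist",100),("side",85)):
    c=cal(n); im=manip.capture(n)[:,:,::-1]; k=2 if n=="wrist" else 6
    u=proj(c,POT+[0,0,h])[0]; big=cv2.resize(im,None,fx=k,fy=k,interpolation=cv2.INTER_CUBIC); t=np.linspace(0,2*np.pi,90)
    for z in(79,84):
        q=proj(c,np.array([POT+[30*np.cos(s),30*np.sin(s),z] for s in t])); cv2.polylines(big,[((q+.5)*k).astype(np.int32)],True,(0,0,255),1)
    v=(u*k).astype(int); y0=max(v[1]-200,0); ims.append(big[y0:y0+400,v[0]-200:v[0]+200])
cv2.imwrite("pics/fin.png",np.hstack(ims))
E
```

```text
t 20.27 z [578.8  25.8 268.1] yaw -37.8 q7 -2.17 grip 0.0 F [ 0.3  0.5 -1.1] T [-0.01 -0.01 -0.03] foot 10.5
```

View pics/fin.png

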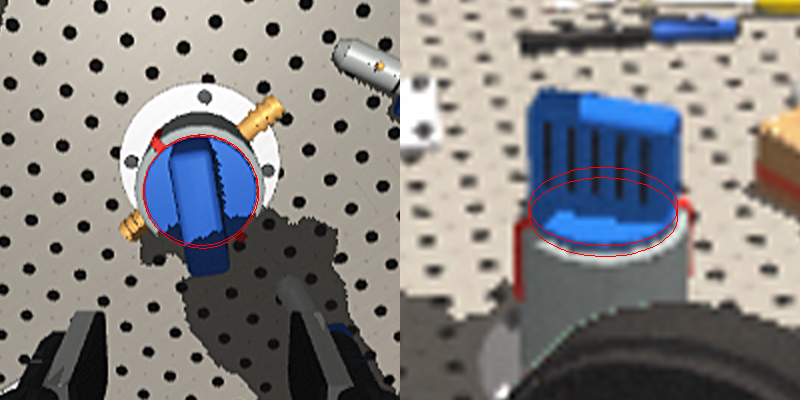

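The plug is released and seated, and the overlay of the home height fits. One last sub-pixel check of the gap between collar and rim, independent of the calibration, before handing in.

```bash
python3 - <<'E'
from h import *
c=cal("side"); im=manip.capture("side").astype(float); u=proj(c,POT+[0,0,79])[0]; x=int(round(u[0]))
w=im[int(u[1])-4:int(u[1])+18,x-1:x+3].mean(1); 
for i,r in enumerate(w): print(int(u[1])-4+i,r.round(0).tolist())
d=-np.array([c[3][2,0],c[3][2,1]]); d/=-np.linalg.norm(d); 
t=np.linspace(0,2*np.pi,360); low=lambda r,z:proj(c,np.array([POT+[r*np.cos(s),r*np.sin(s),z] for s in t]))[:,1].max()
print("rim out",low(35,78),"collar bottom home",low(30,79),"+2",low(30,81),"+3",low(30,82))
E
```

```text
215 [30.0, 55.0, 98.0]
216 [30.0, 62.0, 112.0]
217 [27.0, 65.0, 122.0]
218 [28.0, 65.0, 121.0]
219 [30.0, 76.0, 143.0]
220 [54.0, 142.0, 247.0]
221 [51.0, 141.0, 247.0]
222 [53.0, 141.0, 247.0]
223 [49.0, 134.0, 243.0]
224 [41.0, 85.0, 152.0]
225 [88.0, 102.0, 126.0]
226 [206.0, 215.0, 212.0]
227 [166.0, 174.0, 171.0]
228 [99.0, 102.0, 100.0]
229 [98.0, 100.0, 100.0]
230 [97.0, 100.0, 100.0]
231 [97.0, 102.0, 100.0]
232 [96.0, 100.0, 99.0]
233 [98.0, 100.0, 100.0]
234 [98.0, 102.0, 100.0]
235 [100.0, 108.0, 102.0]
236 [74.0, 77.0, 70.0]
rim out 227.42769369024288 collar bottom home 225.90775496167524 +2 225.19595838527172 +3 224.83944863768792
```

The gap check puts the collar 0 to 1 mm from home, which is near the limit of resolution. There is plenty of time, so I'll re-seat the jaws and repeat the tightening to be sure.

```bash
python3 - <<'E'
from h import *
st(); print(rel(POT+[0,0,114],tool(-32)))
E
```

```text
t 20.48 z [575.5  26.  262.8] yaw -37.7 q7 -2.17 grip 0.0 F [-0.5  1.4 -0.6] T [-0.01 -0.02 -0.03] foot 10.5
(array([ 0.0009, -0.0009,  0.1486]), array([ 0.0013,  0.001 , -0.0994]))
```

send_rows([
  [0.0009, -0.0009, 0.04, 0.001, 0.001, -0.1, 0.1],
  [0.0009, -0.0009, 0.08, 0.001, 0.001, -0.1, 0.1],
  [0.0009, -0.0009, 0.115, 0.001, 0.001, -0.1, 0.1],
  [0.0009, -0.0009, 0.14, 0.001, 0.001, -0.1, 0],
  [0.0009, -0.0009, 0.1486, 0.001, 0.001, -0.1, -0.2],
])

```text
time: 21.15
ee_pos: [575.8, 25.7, 112.7]
ee_rot: [3.019, -0.865, -0.003]
ft_force: [-0.2, -0.1, -0.6]
finger_gap: 0.399
grip_force: 0.0
```

send_rows([
  [0, 0, 0, 0, 0, 0, -0.46],
  [0, 0, 0, 0, 0, 0, -0.46],
  [0, 0, 0, 0, 0, 0.05, -0.46],
  [0, 0, 0, 0, 0, 0.1, -0.46],
  [0, 0, 0, 0, 0, 0.15, -0.46],
])

```text
time: 21.78
ee_pos: [578.9, 25.4, 116.9]
ee_rot: [-2.945, 1.09, -0.008]
ft_force: [0.6, -1.2, -0.1]
finger_gap: 0.27
grip_force: 11.7
```

send_rows([
  [0, 0, 0, 0, 0, 0.03, -0.46],
  [0, 0, 0, 0, 0, 0.06, -0.46],
  [0, 0, 0, 0, 0, 0.09, -0.46],
  [0, 0, 0, 0, 0, 0.12, -0.46],
  [0, 0, 0, 0, 0, 0.12, -0.46],
])

```text
time: 22.4
ee_pos: [579.3, 25.1, 116.9]
ee_rot: [-2.877, 1.259, -0.009]
ft_force: [0.5, -3.6, 6.3]
finger_gap: 0.273
grip_force: 51.8
```

```bash
python3 - <<'E'
from h import *
st()
E
```

```text
t 22.4 z [579.3  25.1 116.9] yaw -47.3 q7 -2.23 grip 51.8 F [ 0.5 -3.6  6.3] T [-1.01  0.    1.65] foot 10.5
```

The stop is at the same plug angle with the same stiffness (1.65 N m), so this is the end stop. Release and retreat.

send_rows([
  [0, 0, 0, 0, 0, -0.1, -0.46],
  [0, 0, 0, 0, 0, -0.19, -0.43],
  [0, 0, 0, 0, 0, -0.19, -0.1],
  [0, 0, 0, 0, 0, -0.19, 0.1],
  [0, 0, 0, 0, 0, -0.19, 0.1],
])

```text
time: 23.08
ee_pos: [577.9, 26.1, 115.5]
ee_rot: [-2.982, 0.986, -0.004]
ft_force: [0.4, 0.3, -0.4]
finger_gap: 0.545
grip_force: 0.0
```

send_rows([
  [0, 0, -0.02, 0, 0, 0, 0.1],
  [0, 0, -0.05, 0, 0, 0, 0.1],
  [0, 0, -0.09, 0, 0, 0, 0.1],
  [0, 0, -0.12, 0, 0, 0, 0.1],
  [0, 0, -0.12, 0, 0, 0, 0.1],
])

```text
time: 23.7
ee_pos: [579.8, 25.9, 239.8]
ee_rot: [-2.979, 0.984, -0.014]
ft_force: [-0.4, -0.0, 0.6]
finger_gap: 0.548
grip_force: 0.0
```

```bash
python3 - <<'E'
from h import *
st(); a=cv2.imread("pics/q_side.png").astype(int); b=manip.capture("side")[:,:,::-1].astype(int)
d=(abs(a-b).max(2)>60)[150:]; y,x=np.nonzero(d); print(len(x),(x.min(),x.max(),y.min()+150,y.max()+150) if len(x) else "")
print(manip.close_job())
E
```

```text
t 23.7 z [579.8  25.9 239.8] yaw -36.6 q7 -2.14 grip 0.0 F [-0.4 -0.   0.6] T [-0.07  0.01  0.05] foot 10.5
5328 (np.int64(0), np.int64(341), np.int64(150), np.int64(302))
the job is handed in; nothing more can be done
None
```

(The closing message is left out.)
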